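# Close up a mating hive

## Robot

A 6-joint arm with a two-finger parallel gripper is mounted at the origin on the work surface. World frame = base frame: x ahead of the robot, y to its left, z up, the work surface at z = 0. Lengths are in mm, angles in rad, forces in N, time in s.
With the tool pointing down it reaches from about 275 to 1000 mm from the base axis. Payload 8.4 kg.
Tool frame: the origin (TCP) lies between the finger pads; the fingertips stand 8 mm ahead of it and the grasp point (between the pads) lies 11 mm behind it (tcp_to_tips is the distance from the TCP to the fingertips, in mm); z points along the fingers, y is the line along which they close (so a half turn about z gives the same grasp; the last joint's range is limited). The gripper opens to 85 mm and grips with 20 to 120 N. Pads are 22 mm wide; open, the fingers measure 114 mm over their backs; the gripper's body (76 mm by 85 mm) begins 54 mm behind the grasp point. The pads swing forward as they close: fully open they stand 13 mm farther back than shut.
Start: joints at [-1.165, 0.353, 1.633, -0, 1.155, -0.002], TCP at [247.868, -573.75, 207.781] pointing down, gripper open.
Joint ranges: [-2.63, 2.63], [-0.92, 2.1], [0.06, 2.66], [-1.3, 4.44], [0, 2.69], [-3.02, 3.02]. Speed limits (rad/s): [2.22, 2.22, 2.79, 3.14, 3.14, 3.14].

## Interface

Orientations are given as [roll, pitch, yaw] about the fixed x, y, z axes, in that order (R = Rz(yaw) Ry(pitch) Rx(roll)).
In Python, from rig import * gives the robot as it stands.
- The arm moves only by the tool step_arm, never from a script. Its argument "motion" is a list of rows, each an object with "claw": the finger opening in mm, from 0 to 85.4; "delta_pos": the shift along the tool's x, y, z in mm, a list of three; "turn": the turn about the tool's z in rad. In form: [{"claw": claw, "delta_pos": [dx, dy, dz], "turn": turn}, ...]. A call has 1 to 8 rows; each row shifts and turns the commanded pose from where the row before left it, along the tool's axes as they then stand; what a row does not reach is not made up. A row lasts 1/12 s, in which the tool goes at most 41.7 mm and 7.16 degrees, less where a joint would pass 70% of its speed; a pose out of reach is approached as far as the arm can. A call is refused whole if a number of a shift passes 41.7 or a number of a turn 0.125, either way. A call with a gripper value outside its range is refused whole. The fingers move at their own pace and stop on an object; "force" is the grip in N (left out, the last holds). Time passes only in rows, so rows that do not move let the fingers close. It gives the time, the measured TCP pose, the force, the opening and the grip force at its end, in the units of the state.
- sense(): the state, without advancing time (a new reading comes with each control period).
- grab_frame(name): name is "scene" or "top"; returns a dict with "img" (400x640x3 uint8, red, green, blue), "vertical_fov" (degrees; the focal length in pixels is half the picture's height over the tangent of half this angle, whatever the lens; pixels are square), "cx", "cy" (the principal point, pixels), "R" (3x3) and "t" (3): a world point X has camera coordinates R X + t. Camera axes: x right, y down, z forward; pixel columns grow to the right and rows downward; lengths in mm; the calibration is good to about 2 mm. A picture is of the moment at which its call begins. There is no depth.
- sign_off(): hands the job in; it is judged then, once.
The state is a dict: "clock": time; "qpos": joint angles; "qvel": joint speeds; "joint_efforts": joint torques, N m; "eef_pos": TCP position; "tcp_rot": TCP orientation; "contact_force": force on the tool from outside, world axes, zero at the start; "wrist_torque": the same for the moment, N m; "opening": opening from 0.0 (shut) to 1.0 (fully open); "grasp_force": force on a finger pad.
Only numpy, scipy, OpenCV 4.12 (cv2) and the standard library are available. Lean on these libraries where they do the work, as an engineer would, in place of code of your own. Each camera call takes 0.05 s, during which the arm holds its last target. There are 200 camera calls.

## Task

Close up the small wooden mating hive on the bench: fold its upright inner cover board down until it lies flush in the box, and only then swing the open roof over and push it fully shut, easing it down rather than slamming it. Do it all by pushing: the hive is not to be lifted or shoved out of its place, and everything else on the bench stays where it is.

Things in the scene. Friction and masses are not known exactly. Their poses are not given: they have to be found in the camera images.
- hive: Teal wooden box, open on top, 250 long (its x) x 190 wide (its y) x 130 mm high, walls 12 mm; landing board (30 deep, 10 mm high) and yellow entrance disc at its -x end, battens 14 mm out from both ends at 88 mm height. Loose on the bench, about 2.5 kg in all. Origin: centre of its underside, z up. Small frames and a feeder stand inside, below the cover board.
- board (a joint): Inner cover board's hinge, rad: 0 = folded down flush (hard stop), 1.57 = upright, stop at 1.9. Pale plywood, round vent, 222 long (along the hinge), reaching 160 mm from the hinge, 6 thick, 0.13 kg. Hinged inside the box's right (-y) wall, folds down towards the hive's +y. Stiff: stays at any angle where it is left (1 to 2 N at 110 mm from the hinge moves it).
- board_hinge (a point): Middle of the board's hinge line, in the hive's frame at (0, -81, 127) mm, half-way through the board's thickness. x: along the hinge (the hive's x); y: along the board to its free edge; z: normal of the face that is on top when folded down and looks to the hive's -y while upright, the face to push (3 mm from the hinge line).
- board_edge (a point): Middle of the board's free edge, on the face that is on top when folded down; 160 mm from the hinge, same axes as board_hinge.
- roof (a joint): Roof's hinge, rad: 0 = fully shut on the rim (hard stop), 1.57 = upright, stop at 2.0. Timber frame under grey metal, 250 x 190, 36 mm thick, 0.35 kg, hinged on top of the box's left (+y) wall; opens away to the hive's +y, closes towards -y. Stiff: stays where left, must be pushed all the way (3 to 5 N at 130 mm from the hinge at first, then less). Cannot shut over the upright board.
- roof_hinge (a point): Middle of the roof's hinge line, in the hive's frame at (0, 95, 130) mm, on the roof's underside. x: along the hinge (the hive's x); y: along the roof from its free edge to the hinge; z: normal of the metal face, on top when shut and looking to the hive's +y while open, the face to push. That face lies 36 mm from the hinge line along z.
- roof_edge (a point): Middle of the roof's free edge, on the metal face, 190 mm from the hinge; same axes as roof_hinge.
- soap_bottle: Bystander: clear bottle with red cap, 66 mm diameter, 200 mm high; origin at the centre of its underside.
- nail_jar: Bystander: glass jar of 52 mm diameter, 60 mm high; origin at the centre of its underside.
- wire_spool: Bystander: white spool of wire standing on end, 54 mm diameter, 40 mm high; origin at the centre of its underside.
- queen_cage: Bystander: yellow plastic cage, 36 x 50 x 20 mm; origin at the centre of its underside.
- hive_tool: Bystander: flat red and steel hive tool lying along its x, 235 mm long, 44 mm wide, up to 20 mm high; origin near its middle, on the underside.
- foil_tray: Bystander: open metal tray, 130 x 100 x 35 mm; origin at the centre of its underside.
- spare_frame: Bystander: small wooden frame with yellow wax sheet, lying flat, 165 x 117 x 22 mm; origin near its middle, on the underside.

How it is judged:
By the outcome, as a careful person would: the job done as asked, in the order asked, and still so for the second after the job is handed in, with the robot touching nothing.
It also fails if it takes over 54 s, if anything falls off the work surface, if the arm or the gripper's body presses on something with over 40 N, if the wrist force passes 120 N, or if a joint passes its speed limit or range.

## Working session

There is one attempt and no reset: what is moved stays moved. The work goes in short steps, Python scripts to look and compute and a tool call to move; the robot and the scene stay as the last step left them, time stands still between calls to the robot, and variables do not carry over. Pictures are saved under pics/ and viewed, at most 10 in all, crops included, and the job is handed in when it is done.

Besides the shell and the picture viewer there is one more tool, called after "Emit:" as a command line: name --argument value ..., lists and objects as JSON in quotes. step_arm: Moves the arm, as the interface text tells. Its arguments: {"type":"object","properties":{"motion":{"type":"array","items":{"type":"object","properties":{"claw":{"type":"number"},"delta_pos":{"type":"array","items":{"type":"number"}},"turn":{"type":"number"}}}},"force":{"type":"number"}},"required":["motion"]}

```bash
ls; mkdir -p pics; python3 - <<'E'
from rig import *
import cv2,pickle
s=sense();print(s)
for n in("scene","top"):
    f=grab_frame(n);pickle.dump(f,open(n+".pkl","wb"));cv2.imwrite(f"pics/{n}0.png",f["img"][:,:,::-1]);print(n,f["vertical_fov"],f["cx"],f["cy"],f["R"],f["t"])
E
```

```text
pics
{'clock': 0.0, 'qpos': array([-1.16539828e+00,  3.53655765e-01,  1.63414515e+00,  1.14048656e-05,
        1.15518740e+00, -2.40153240e-03]), 'qvel': array([ 0.00071856, -0.00092947,  0.00068838,  0.0004227 , -0.000264  ,
        0.00121383]), 'joint_efforts': array([ 3.63979954e-03, -6.05250120e+01, -3.42062974e+01,  2.86829491e-04,
        9.28203663e-03, -3.58922534e-06]), 'eef_pos': array([ 247.66976419, -573.27594459,  207.05222924]), 'tcp_rot': array([-3.14019702e+00, -1.37792349e-05,  4.07794960e-01]), 'contact_force': array([-0.85791095,  0.1893242 ,  0.61223713]), 'wrist_torque': array([-0.02770999,  0.02577217,  0.04844001]), 'grasp_force': 0.0, 'opening': 1.0011667772124981}
scene 44.339655958241245 315.64799683137767 202.44232374435083 [[ 0.88339663  0.46860808  0.00410594]
 [ 0.44828624 -0.84246876 -0.29880735]
 [-0.13656441  0.26580605 -0.95430462]] [-516.84886052 -206.998681   1436.73529927]
top 45.77916565599129 325.2595043741705 200.49942678520833 [[-0.0134827  -0.99990755  0.00176524]
 [-0.99303028  0.0131832  -0.1171199 ]
 [ 0.11708581 -0.00333203 -0.99311621]] [  28.11664581  567.8541233  1141.4480035 ]
```

View pics/scene0.png

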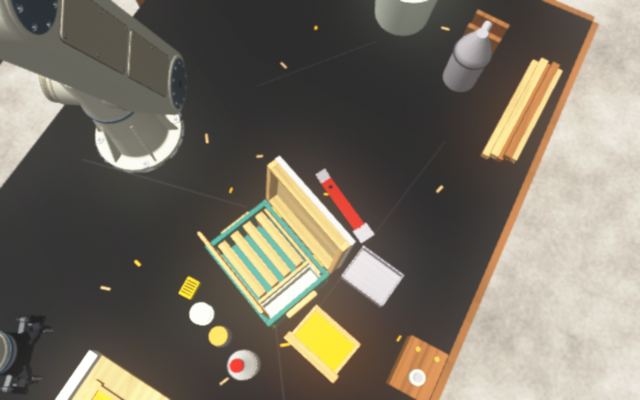

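View pics/top0.png

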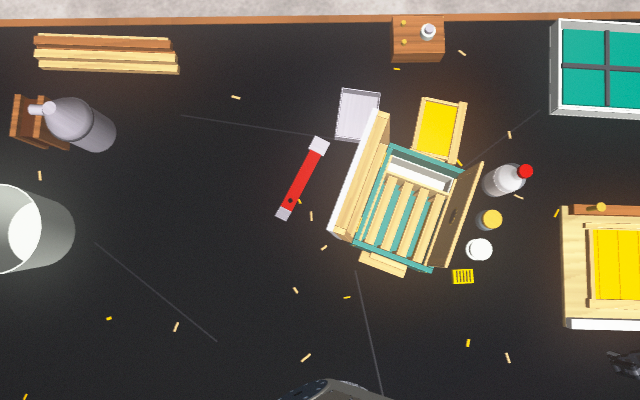

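The scene view shows the hive at about (270,250), with the roof upright at (310,205) and the board edge-on at (225,265). In the top view the landing board is at (383,263), the roof at (358,175) and the board at (462,215). Bottle, jar, spool and cage stand just outside the board. Next I'll enlarge both crops.

```bash
python3 - <<'E'
import cv2,pickle
for n,(x,y) in dict(scene=(190,145),top=(320,85)).items():
    f=pickle.load(open(n+".pkl","rb"));c=f["img"][y:y+195,x:x+220,::-1]
    cv2.imwrite(f"pics/{n}c.png",cv2.resize(c,None,fx=3,fy=3,interpolation=cv2.INTER_CUBIC))
E
```

```text
(no output)
```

View pics/topc.png

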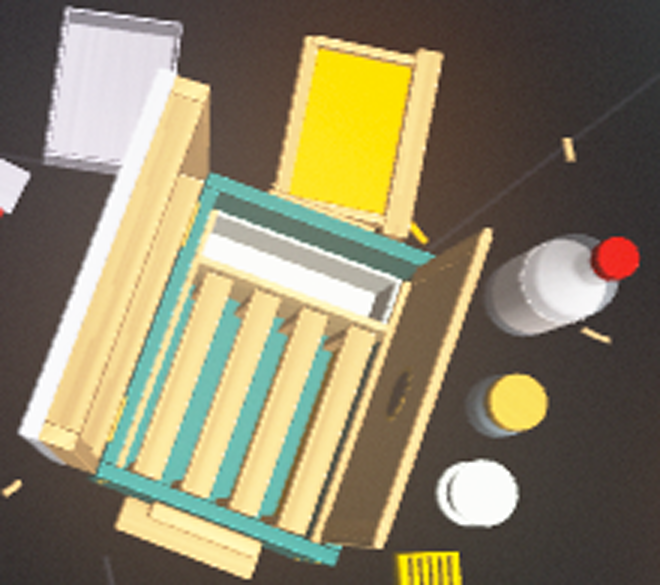

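View pics/scenec.png

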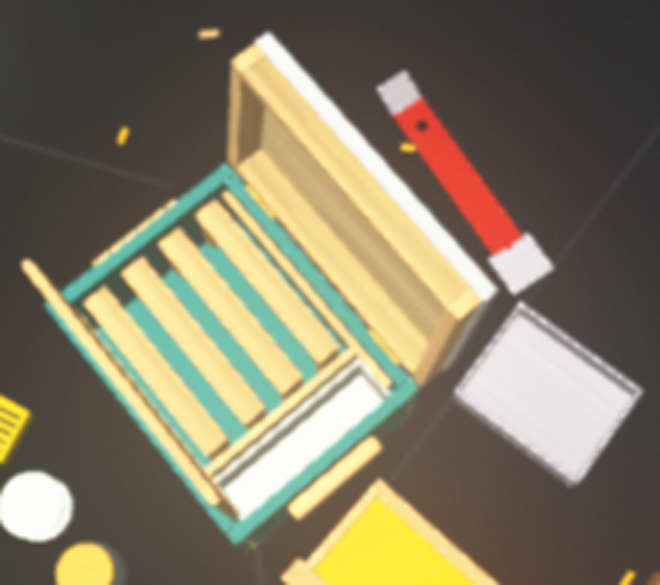

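The crops show the rim's outer corners. In the top crop they are (208,174), (98,470) and (335,564), and in the scene crop (230,165), (47,308), (236,542) and (415,387). The board's free edge runs from (491,230) to (382,548) in the top crop. The roof's metal edge runs from (165,70) to (20,435) in the top crop and from (265,33) to (495,292) in the scene crop.

```bash
cat > h.py <<'E'
import numpy as np,pickle
from scipy.optimize import least_squares
F={n:pickle.load(open(n+".pkl","rb")) for n in("scene","top")}
O=dict(scene=(190,145),top=(320,85))
def ray(n,p,crop=True):
    f=F[n];u=np.array(p,float)
    if crop:u=(u+.5)/3-.5+O[n]
    fl=200/np.tan(np.radians(f["vertical_fov"])/2)
    d=f["R"].T@np.array([(u[0]-f["cx"])/fl,(u[1]-f["cy"])/fl,1]);return -f["R"].T@f["t"],d/np.linalg.norm(d)
def onz(n,p,z,crop=True):
    c,d=ray(n,p,crop);return c+d*(z-c[2])/d[2]
def tri(a,b):
    A=0;B=0
    for c,d in(a,b):
        P=np.eye(3)-np.outer(d,d);A=A+P;B=B+P@c
    return np.linalg.solve(A,B)
E
python3 - <<'E'
from h import *
np.set_printoptions(precision=1,suppress=True)
obs=[("scene",(230,165),(-125,95)),("scene",(47,308),(-125,-95)),("scene",(236,542),(125,-95)),("scene",(415,387),(125,95)),
("top",(208,174),(125,95)),("top",(98,470),(-125,95)),("top",(335,564),(-125,-95))]
W=[onz(n,p,130)[:2] for n,p,_ in obs];L=np.array([o[2] for o in obs])
r=lambda q:(np.c_[np.cos(q[2])*L[:,0]-np.sin(q[2])*L[:,1]+q[0],np.sin(q[2])*L[:,0]+np.cos(q[2])*L[:,1]+q[1]]-W).ravel()
s=least_squares(r,[500,-150,-.4]);q=s.x;print(q[:2],q[2],s.fun.reshape(-1,2))
Rz=np.array([[np.cos(q[2]),-np.sin(q[2]),0],[np.sin(q[2]),np.cos(q[2]),0],[0,0,1]])
H=lambda w:Rz.T@(w-np.r_[q[:2],0])
np.save("pose.npy",q)
for nm,(a,b) in dict(roof_mx=((20,435),(265,33)),roof_px=((165,70),(495,292))).items():
    print(nm,H(tri(ray("top",a),ray("scene",b))))
# board free edge: intersect ray with hive x=+-111 plane
for n,p,x in(("top",(491,230),111),("top",(382,548),-111),("scene",(28,262),-111)):
    c,d=ray(n,p);ch=H(c);dh=Rz.T@d;print("board",n,ch+dh*(x-ch[0])/dh[0])
for nm,p,z in(("cap",(616,258),200),("jar",(518,403),60),("spool",(483,493),40),("cage",(428,575),20),("tray c1",(45,165),35),("tray c2",(120,172),35),("tray c3",(182,25),35),("frame c1",(275,190),22),("frame c2",(405,235),22),("tool a",(0,162),10),("tool b",(30,185),5)):
    w=onz("top",p,z);print(nm,w,H(w))
E
```

```text
[ 541.  -171.3] -0.37894206817429643 [[-3.1  0.2]
 [-2.2  0.4]
 [ 2.1 -2.9]
 [ 5.1  0.8]
 [ 3.1 -1.2]
 [-3.4  2. ]
 [-1.5  0.7]]
roof_mx [-127.6  155.1  314.5]
roof_px [125.2 153.2 314.9]
board top [111.  -85.2 281.3]
board top [-111.   -84.1  290.6]
board scene [-111.   -80.   283.9]
cap [ 607.2 -407.9  200. ] [ 149.  -195.2  200. ]
jar [ 514.7 -382.    60. ] [  53.5 -205.5   60. ]
spool [ 443.3 -356.7   40. ] [ -22.2 -208.3   40. ]
cage [ 377.2 -314.6   20. ] [ -99.2 -193.7   20. ]
tray c1 [721.7  -5.2  35. ] [106.4 221.2  35. ]
tray c2 [714.9 -67.9  35. ] [123.3 160.4  35. ]
tray c3 [ 841.6 -123.3   35. ] [261.5 155.8  35. ]
frame c1 [ 700.8 -199.8   22. ] [158.9  32.7  22. ]
frame c2 [ 660.7 -308.    22. ] [161.7 -82.7  22. ]
tool a [731.1  32.6  10. ] [101.1 259.8  10. ]
tool b [711.8   7.2   5. ] [ 92.6 229.    5. ]
```

Emit:
step_arm --motion '[{"claw": 0, "delta_pos": [0, 0, -15], "turn": -0.112}, {"claw": 0, "delta_pos": [0, 0, -15], "turn": -0.112}, {"claw": 0, "delta_pos": [0, 0, -15], "turn": -0.112}, {"claw": 0, "delta_pos": [0, 0, -15], "turn": -0.112}, {"claw": 0, "delta_pos": [0, 0, -15], "turn": -0.112}, {"claw": 0, "delta_pos": [0, 0, -15], "turn": -0.112}, {"claw": 0, "delta_pos": [0, 0, -15], "turn": -0.112}, {"claw": 0, "delta_pos": [0, 0, 0], "turn": 0}]'

```text
clock: 0.77
eef_pos: [248.4, -574.9, 315.6]
tcp_rot: [3.139, 0.003, 1.197]
contact_force: [-0.2, -1.1, 0.3]
opening: -0.001
grasp_force: 0.0
```

```bash
cat > st.py <<'E'
from rig import *
import numpy as np
np.set_printoptions(precision=1,suppress=True)
q=np.load("pose.npy");c,s_=np.cos(q[2]),np.sin(q[2]);Rz=np.array([[c,-s_,0],[s_,c,0],[0,0,1]])
s=sense();p=s["eef_pos"]
print("t",s["clock"],"hive",Rz.T@(p-np.r_[q[:2],0]),"rpy",s["tcp_rot"].round(3),"F",Rz.T@s["contact_force"],"open",round(s["opening"],2),"q",s["qpos"].round(2))
E
python3 st.py; python3 -c "
import rig;print([n for n in dir(rig) if n[0]!='_'],getattr(rig,'tcp_to_tips',None))"
```

```text
t 0.7667 hive [-122.6 -483.2  315.6] rpy [3.1 0.  1.2] F [ 0.2 -1.1  0.3] open -0.0 q [-1.2  0.3  1.5  0.   1.4 -0.8]
['MotionError', 'grab_frame', 'sense', 'sign_off', 'tcp_to_tips'] 8.0
```

Emit:
step_arm --motion '[{"claw": 0, "delta_pos": [30, 12, 0], "turn": 0}, {"claw": 0, "delta_pos": [38, 15, 0], "turn": 0}, {"claw": 0, "delta_pos": [38, 15, 0], "turn": 0}, {"claw": 0, "delta_pos": [38, 15, 0], "turn": 0}, {"claw": 0, "delta_pos": [38, 15, 0], "turn": 0}, {"claw": 0, "delta_pos": [38, 15, 0], "turn": 0}, {"claw": 0, "delta_pos": [38, 15, 0], "turn": 0}, {"claw": 0, "delta_pos": [38, 15, 0], "turn": 0}]'

```text
clock: 1.43
eef_pos: [466.8, -340.1, 311.7]
tcp_rot: [-3.141, -0.0, 1.187]
contact_force: [0.7, -0.9, 0.2]
opening: -0.001
grasp_force: 0.0
```

```bash
python3 st.py
```

```text
t 1.4333 hive [  -6.5 -184.3  311.7] rpy [-3.1 -0.   1.2] F [ 1.  -0.6  0.2] open -0.0 q [-0.6  0.2  1.6 -0.   1.3 -0.2]
```

Emit:
step_arm --motion '[{"claw": 0, "delta_pos": [22, 2, 0], "turn": 0}, {"claw": 0, "delta_pos": [22, 2, 0], "turn": 0}, {"claw": 0, "delta_pos": [22, 0, 0], "turn": 0}, {"claw": 0, "delta_pos": [0, 0, 16], "turn": 0}, {"claw": 0, "delta_pos": [0, 0, 16], "turn": 0}, {"claw": 0, "delta_pos": [0, 0, 16], "turn": 0}, {"claw": 0, "delta_pos": [0, 0, 0], "turn": 0}, {"claw": 0, "delta_pos": [0, 0, 0], "turn": 0}]'

```text
clock: 2.1
eef_pos: [493.5, -281.7, 263.5]
tcp_rot: [-3.139, -0.0, 1.189]
contact_force: [0.5, 0.5, 0.6]
opening: -0.001
grasp_force: 0.0
```

```bash
python3 st.py
```

```text
t 2.1 hive [  -3.3 -120.2  263.5] rpy [-3.1 -0.   1.2] F [0.3 0.6 0.6] open -0.0 q [-0.5  0.2  1.7 -0.   1.2 -0.1]
```

Emit:
step_arm --motion '[{"claw": 0, "delta_pos": [13, 1, 0], "turn": 0}, {"claw": 0, "delta_pos": [12, 1, 0], "turn": 0}, {"claw": 0, "delta_pos": [11, 1, 0], "turn": 0}, {"claw": 0, "delta_pos": [11, 0, 0], "turn": 0}, {"claw": 0, "delta_pos": [12.5, 0, 3], "turn": 0}, {"claw": 0, "delta_pos": [12.5, 0, 3], "turn": 0}, {"claw": 0, "delta_pos": [12, 0, 5.5], "turn": 0}, {"claw": 0, "delta_pos": [11.5, 0, 5.5], "turn": 0}]'

```text
clock: 2.77
eef_pos: [532.8, -193.2, 247.3]
tcp_rot: [3.142, -0.0, 1.192]
contact_force: [0.3, 0.3, -0.1]
opening: -0.001
grasp_force: 0.0
```

```bash
python3 st.py
```

```text
t 2.7667 hive [  0.4 -23.3 247.3] rpy [ 3.1 -0.   1.2] F [ 0.2  0.4 -0.1] open -0.0 q [-0.3  0.2  1.7  0.   1.2  0. ]
```

```bash
cat > pic.py <<'E'
import sys,cv2,pickle
from rig import *
n,name=sys.argv[1:3];f=grab_frame(n);x,y=(190,145) if n=="scene" else (320,85)
cv2.imwrite(f"pics/{name}.png",cv2.resize(f["img"][y:y+195,x:x+220,::-1],None,fx=3,fy=3,interpolation=cv2.INTER_CUBIC))
E
python3 pic.py scene b1
```

```text
(no output)
```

View pics/b1.png

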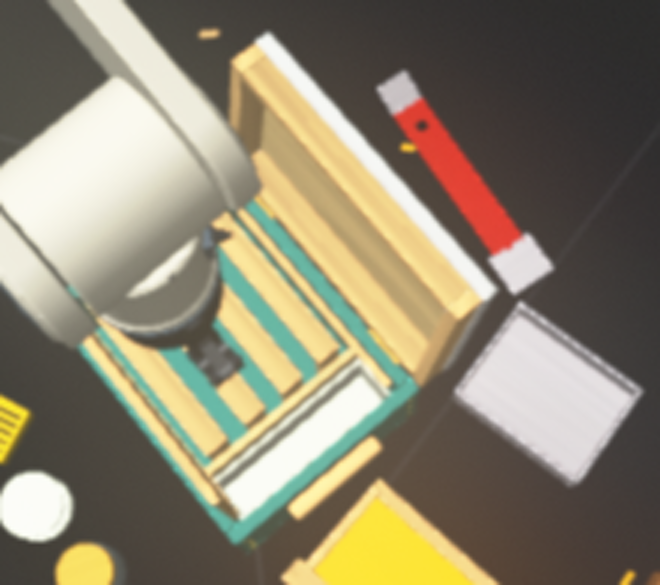

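The crop shows the board strip still upright, from (80,345) to (215,500), and the dark fingers at about (215,355). I need to check where the tip is relative to the board.

```bash
python3 pic.py top b2; python3 - <<'E'
from h import *
q=np.load("pose.npy");c,s=np.cos(q[2]),np.sin(q[2]);Rz=np.array([[c,-s,0],[s,c,0],[0,0,1]])
def pr(n,w):
    f=F[n];fl=200/np.tan(np.radians(f["vertical_fov"])/2);x=f["R"]@w+f["t"]
    u=np.array([fl*x[0]/x[2]+f["cx"],fl*x[1]/x[2]+f["cy"]]);return ((u-O[n]+.5)*3-.5).round()
for n in F:
    print(n,"tcp",pr(n,np.array([532.8,-193.2,247.3])),"tip",pr(n,np.array([532.8,-193.2,239.3])))
    for th in(1.57,1.0):
        print(th,[pr(n,Rz@np.array([x,-81+160*np.cos(th)-3*np.sin(th),127+160*np.sin(th)+3*np.cos(th)])+np.r_[q[:2],0]) for x in(-111,111)])
E
```

```text
scene tcp [192. 338.] tip [194. 341.]
1.57 [array([ 23., 264.]), array([216., 506.])]
1.0 [array([125., 198.]), array([316., 428.])]
top tcp [335. 358.] tip [332. 360.]
1.57 [array([380., 548.]), array([492., 228.])]
1.0 [array([246., 499.]), array([358., 189.])]
```

View pics/b2.png

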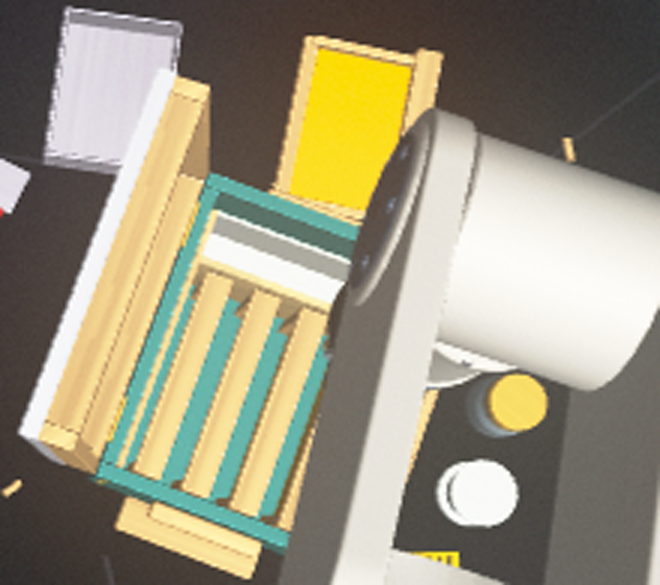

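The top crop still shows the board edge on its old line, at about (430,400) to (405,470), so it has not moved. I'll take a closer crop of the fingers.

```bash
python3 - <<'E'
import cv2
from rig import *
import pickle
f=grab_frame("scene");a=pickle.load(open("scene.pkl","rb"))["img"]
c=lambda i:cv2.resize(i[195:290,205:268,::-1],None,fx=6,fy=6,interpolation=cv2.INTER_CUBIC)
cv2.imwrite("pics/b3.png",cv2.hconcat([c(a),c(f["img"])]))
E
```

```text
(no output)
```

View pics/b3.png

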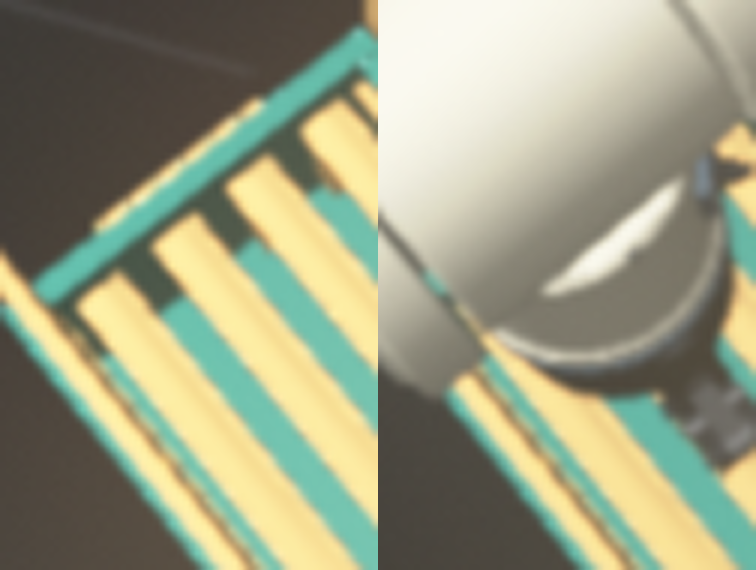

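The close-up again shows the board strip unchanged; the dark knuckle at (715,410) sits over the frames. I'll lift clear, go back, and approach in smaller steps while watching the force.

Emit:
step_arm --motion '[{"claw": 0, "delta_pos": [0, 0, -20], "turn": 0}, {"claw": 0, "delta_pos": [0, 0, -20], "turn": 0}, {"claw": 0, "delta_pos": [0, 0, -20], "turn": 0}, {"claw": 0, "delta_pos": [0, 0, -5], "turn": 0}, {"claw": 0, "delta_pos": [0, 0, 0], "turn": 0}]'

```text
clock: 3.33
eef_pos: [533.1, -195.4, 314.4]
tcp_rot: [3.138, 0.0, 1.191]
contact_force: [0.1, -0.2, -0.3]
opening: -0.001
grasp_force: 0.0
```

```bash
python3 st.py; python3 - <<'E'
from h import *
q=np.load("pose.npy");c,s=np.cos(q[2]),np.sin(q[2]);Rz=np.array([[c,-s,0],[s,c,0],[0,0,1]])
H=lambda w:Rz.T@(w-np.r_[q[:2],0])
print(H(tri(ray("top",(382,548)),ray("scene",(28,262)))),H(tri(ray("top",(491,230)),ray("scene",(215,500)))))
# current: dark finger pixels and the change against the first picture
from rig import grab_frame
import cv2
for n in F:
    i=grab_frame(n)["img"];d=np.abs(i.astype(int)-F[n]["img"]).max(2)>40
    cv2.imwrite(f"pics/{n}_d.png",np.hstack([i[85:340,190:510,::-1],cv2.merge([d[85:340,190:510].astype(np.uint8)*255]*3)]))
E
```

```text
t 3.3333 hive [  1.5 -25.3 314.4] rpy [3.1 0.  1.2] F [ 0.1 -0.1 -0.3] open -0.0 q [-0.3  0.2  1.6 -0.   1.3  0. ]
[-109.91532679  -81.9326126   290.78520796] [107.66397478 -82.03991613 292.66051809]
```

View pics/scene_d.png

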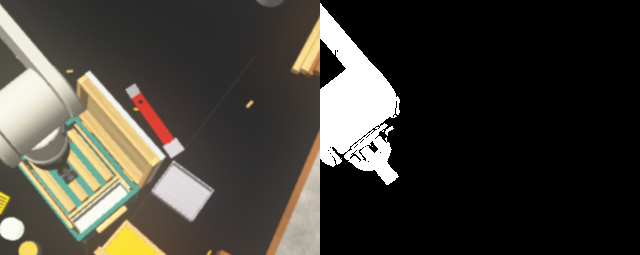

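```bash
python3 - <<'E'
from h import *
def pr(n,w):
    f=F[n];fl=200/np.tan(np.radians(f["vertical_fov"])/2);x=f["R"]@w+f["t"];return np.array([fl*x[0]/x[2]+f["cx"],fl*x[1]/x[2]+f["cy"]]).round(1)
for n in F:
  print(n,"cam",-F[n]["R"].T@F[n]["t"])
  for z in(100,207,307,400):print(z,"start",pr(n,np.array([248,-574,z])),"now",pr(n,np.array([533,-195,z])))
import cv2
a=cv2.imread("pics/top_d.png")[60:220,100:310];b=F["scene"]["img"][290:400,0:110,::-1]
cv2.imwrite("pics/v.png",cv2.hconcat([cv2.resize(a,(525,400)),cv2.resize(b,(270,400))]))
E
```

```text
scene cam [ 745.584113   -314.08330429 1311.35255638]
100 start [ 75.  354.5] now [260.4 269.5]
207 start [ 51.8 354.4] now [255.5 261.6]
307 start [ 25.7 354.2] now [250.1 252.8]
400 start [ -3.7 354. ] now [244.  242.9]
top cam [ 430.62806704   24.43125261 1200.04790637]
100 start [589.6 333.9] now [417.9 210.9]
207 start [618.8 342.5] now [427.8 206.1]
307 start [652.5 352.3] now [439.2 200.5]
400 start [691.6 363.8] now [452.4 194.1]
```

View pics/v.png

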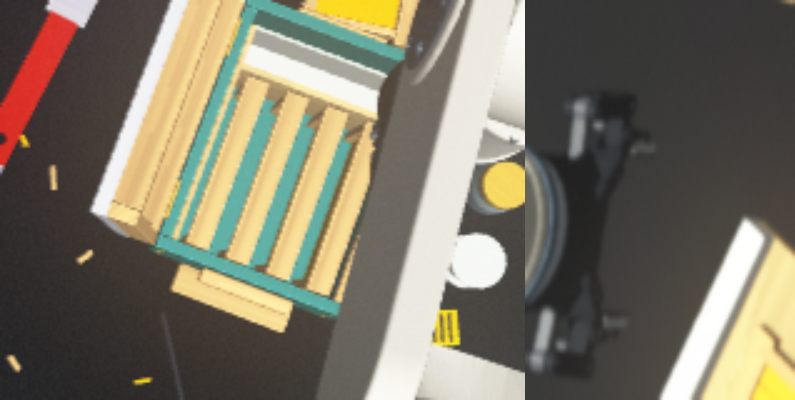

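The right inset shows the gripper where the calibration puts it, so the pose is right. The board edge is hidden behind the arm in the top view. I'll go back outside the board and approach more slowly.

Emit:
step_arm --motion '[{"claw": 0, "delta_pos": [-33, 0, 0], "turn": 0}, {"claw": 0, "delta_pos": [-33, 0, 0], "turn": 0}, {"claw": 0, "delta_pos": [-34, 0, 0], "turn": 0}, {"claw": 0, "delta_pos": [0, 0, 0], "turn": 0}, {"claw": 0, "delta_pos": [0, 0, 20], "turn": 0}, {"claw": 0, "delta_pos": [0, 0, 20], "turn": 0}, {"claw": 0, "delta_pos": [0, 0, 15], "turn": 0}, {"claw": 0, "delta_pos": [0, 0, 0], "turn": 0}]'

```text
clock: 4.1
eef_pos: [493.0, -286.1, 253.2]
tcp_rot: [-3.134, -0.001, 1.191]
contact_force: [-0.4, 0.6, -0.9]
opening: 0.004
grasp_force: 0.0
```

```bash
python3 st.py
```

```text
t 4.1 hive [  -2.2 -124.4  253.2] rpy [-3.1 -0.   1.2] F [-0.6  0.4 -0.9] open 0.0 q [-0.5  0.2  1.7  0.   1.2 -0.1]
```

Emit:
step_arm --motion '[{"claw": 0, "delta_pos": [10, 0, 0], "turn": 0}, {"claw": 0, "delta_pos": [10, 0, 0], "turn": 0}, {"claw": 0, "delta_pos": [5, 0, 0], "turn": 0}, {"claw": 0, "delta_pos": [5, 0, 0], "turn": 0}]'

```text
clock: 4.43
eef_pos: [507.4, -258.8, 258.8]
tcp_rot: [3.14, 0.0, 1.193]
contact_force: [-0.3, -0.0, 1.4]
opening: 0.003
grasp_force: 0.4
```

Emit:
step_arm --motion '[{"claw": 0, "delta_pos": [5, 0, 0], "turn": 0}]'

```text
clock: 4.52
eef_pos: [509.0, -254.4, 258.7]
tcp_rot: [3.14, 0.0, 1.193]
contact_force: [-0.7, -0.8, 0.0]
opening: 0.002
grasp_force: 0.4
```

Emit:
step_arm --motion '[{"claw": 0, "delta_pos": [5, 0, 0], "turn": 0}]'

```text
clock: 4.6
eef_pos: [510.8, -249.9, 258.5]
tcp_rot: [3.14, 0.0, 1.192]
contact_force: [-0.2, -0.9, 1.2]
opening: -0.001
grasp_force: 0.4
```

Emit:
step_arm --motion '[{"claw": 0, "delta_pos": [5, 0, 0], "turn": 0}]'

```text
clock: 4.68
eef_pos: [512.4, -245.3, 258.2]
tcp_rot: [3.141, 0.0, 1.192]
contact_force: [0.4, -0.6, -0.1]
opening: -0.003
grasp_force: 0.4
```

```bash
python3 st.py; python3 - <<'E'
from rig import grab_frame
from h import *
import cv2
for n in F:
    i=grab_frame(n)["img"];d=(np.abs(i.astype(int)-F[n]["img"]).max(2)>40).astype(np.uint8)
    k,l,st,c=cv2.connectedComponentsWithStats(d);print(n,[(list(st[j]),c[j].round()) for j in range(1,k) if st[j][4]>15])
    pickle.dump(i,open(n+"_now.pkl","wb"))
E
```

```text
t 4.6833 hive [  0.8 -79.3 258.2] rpy [3.1 0.  1.2] F [ 0.6 -0.4 -0.1] open -0.0 q [-0.5  0.2  1.7 -0.   1.2 -0.1]
scene [([np.int32(0), np.int32(0), np.int32(270), np.int32(317), np.int32(23163)], array([121., 137.])), ([np.int32(86), np.int32(0), np.int32(42), np.int32(64), np.int32(367)], array([109.,  29.])), ([np.int32(111), np.int32(0), np.int32(28), np.int32(17), np.int32(273)], array([127.,   6.])), ([np.int32(135), np.int32(0), np.int32(44), np.int32(51), np.int32(975)], array([157.,  20.])), ([np.int32(0), np.int32(52), np.int32(7), np.int32(10), np.int32(24)], array([ 3., 57.])), ([np.int32(167), np.int32(56), np.int32(9), np.int32(45), np.int32(128)], array([170.,  80.])), ([np.int32(130), np.int32(59), np.int32(11), np.int32(18), np.int32(49)], array([134.,  67.])), ([np.int32(174), np.int32(59), np.int32(8), np.int32(9), np.int32(38)], array([178.,  63.])), ([np.int32(47), np.int32(102), np.int32(10), np.int32(10), np.int32(32)], array([ 52., 107.])), ([np.int32(18), np.int32(317), np.int32(8), np.int32(16), np.int32(87)], array([ 21., 325.])), ([np.int32(0), np.int32(331), np.int32(12), np.int32(41), np.int32(345)], array([  4., 350.])), ([np.int32(1), np.int32(375), np.int32(11), np.int32(17), np.int32(100)], array([  6., 383.]))]
top [([np.int32(428), np.int32(131), np.int32(189), np.int32(269), np.int32(29281)], array([527., 282.])), ([np.int32(430), np.int32(158), np.int32(54), np.int32(110), np.int32(1242)], array([460., 214.])), ([np.int32(633), np.int32(368), np.int32(7), np.int32(10), np.int32(42)], array([637., 372.])), ([np.int32(329), np.int32(381), np.int32(15), np.int32(3), np.int32(28)], array([335., 382.])), ([np.int32(298), np.int32(384), np.int32(75), np.int32(16), np.int32(858)], array([334., 393.]))]
```

```bash
cat >> h.py <<'E'
q=np.load("pose.npy");c_,s_=np.cos(q[2]),np.sin(q[2]);Rz=np.array([[c_,-s_,0],[s_,c_,0],[0,0,1]])
def pr(n,w):
    f=F[n];fl=200/np.tan(np.radians(f["vertical_fov"])/2);x=f["R"]@(Rz@np.array(w)+np.r_[q[:2],0])+f["t"];return np.array([fl*x[0]/x[2]+f["cx"],fl*x[1]/x[2]+f["cy"]]).round(1)
be=lambda x,th,t=3:[x,-81+160*np.cos(th)-t*np.sin(th),127+160*np.sin(th)+t*np.cos(th)]
E
python3 - <<'E'
from h import *
import cv2
for n in F:
    i=pickle.load(open(n+"_now.pkl","rb"));print(n,i.shape)
    for th in(1.57,1.5,1.4,1.3,1.2,1.0):print(th,pr(n,be(-111,th)),pr(n,be(111,th)))
i=pickle.load(open("top_now.pkl","rb"));j=F["top"]["img"]
for r in(158,162,166,172,180):
    print(r);print(" now",[tuple(int(v) for v in i[r,c]) for c in range(440,492,4)]);print(" old",[tuple(int(v) for v in j[r,c]) for c in range(440,492,4)])
E
```

```text
scene (400, 640, 3)
1.57 [197.2 232.8] [261.7 313.5]
1.5 [201.5 229.5] [266.  309.9]
1.4 [207.6 225.1] [272.1 304.8]
1.3 [213.7 220.9] [278.2 300. ]
1.2 [219.7 217.2] [284.  295.5]
1.0 [231.2 210.8] [294.9 287.4]
top (400, 640, 3)
1.57 [446.4 267.2] [483.6 160.5]
1.5 [440.8 265.1] [478.2 158.5]
1.4 [432.8 262.1] [470.3 155.9]
1.3 [424.7 259.2] [462.3 153.4]
1.2 [416.8 256.3] [454.3 151.2]
1.0 [401.6 251. ] [439.  147.8]
158
 now [(173, 138, 96), (254, 246, 193), (212, 171, 115), (246, 217, 145), (242, 209, 136), (87, 71, 58), (84, 67, 56), (83, 67, 56), (159, 130, 94), (89, 77, 71), (77, 64, 54), (79, 66, 57), (77, 66, 59)]
 old [(180, 142, 96), (255, 249, 202), (219, 176, 119), (249, 222, 148), (245, 216, 141), (90, 71, 56), (90, 70, 59), (86, 68, 54), (83, 65, 52), (91, 74, 71), (74, 60, 50), (75, 62, 53), (72, 59, 52)]
162
 now [(103, 177, 164), (127, 156, 129), (245, 219, 147), (241, 207, 139), (153, 124, 90), (219, 167, 50), (83, 69, 56), (87, 72, 56), (251, 229, 154), (80, 67, 57), (78, 66, 57), (77, 69, 59), (77, 71, 70)]
 old [(108, 182, 169), (135, 162, 134), (248, 224, 154)
[... 715 characters left out ...]
9), (82, 71, 61), (78, 67, 61), (81, 73, 72), (76, 70, 67)]
 old [(97, 119, 107), (96, 117, 106), (94, 118, 106), (93, 117, 104), (91, 117, 105), (104, 184, 172), (118, 95, 67), (119, 95, 68), (125, 101, 73), (130, 103, 73), (241, 210, 144), (77, 65, 58), (86, 74, 67)]
180
 now [(173, 170, 159), (174, 171, 160), (167, 164, 153), (242, 243, 236), (163, 131, 91), (114, 93, 70), (174, 140, 96), (198, 160, 113), (80, 70, 61), (80, 72, 61), (88, 81, 78), (77, 71, 68), (111, 118, 134)]
 old [(183, 177, 167), (182, 178, 167), (174, 170, 159), (245, 246, 240), (235, 196, 134), (118, 95, 72), (116, 95, 69), (115, 95, 69), (117, 95, 70), (250, 227, 158), (80, 67, 61), (115, 105, 100), (121, 113, 108)]
```

Emit:
step_arm --motion '[{"claw": 0, "delta_pos": [7.5, 0, 1.5], "turn": 0}, {"claw": 0, "delta_pos": [7.5, 0, 2], "turn": 0}, {"claw": 0, "delta_pos": [7.5, 0, 2], "turn": 0}, {"claw": 0, "delta_pos": [7.5, 0, 2.5], "turn": 0}, {"claw": 0, "delta_pos": [5.5, 0, 2.5], "turn": 0}, {"claw": 0, "delta_pos": [5.5, 0, 2.5], "turn": 0}, {"claw": 0, "delta_pos": [5.5, 0, 2.5], "turn": 0}, {"claw": 0, "delta_pos": [5.5, 0, 2.5], "turn": 0}]'

```text
clock: 5.45
eef_pos: [531.4, -196.8, 239.5]
tcp_rot: [-3.141, -0.0, 1.192]
contact_force: [-0.4, -1.0, 1.0]
opening: -0.003
grasp_force: 0.3
```

```bash
cat > chk.py <<'E'
# estimate board angle: correlate the predicted free-edge line near its ends with change from the first picture
from h import *
from rig import grab_frame
import cv2
for n in F:
    i=grab_frame(n)["img"];d=np.abs(i.astype(int)-F[n]["img"]).max(2)>40
    lum=i.astype(int).min(2)
    out=[]
    for th in np.arange(0,1.7,.1):
        P=[pr(n,be(x,th,0)) for x in list(range(-105,-70,5))+list(range(60,106,5))]
        ok=[i[int(round(v)),int(round(u))] for u,v in P]
        out.append((round(th,1),sum(1 for c in ok if c[0]>200 and 90<c[2]<200 and c[0]-c[2]>60)))
    print(n,out)
    pickle.dump(i,open(n+"_now.pkl","wb"))
E
python3 st.py;python3 chk.py
```

```text
t 5.45 hive [  0.5 -27.2 239.5] rpy [-3.1 -0.   1.2] F [-0.  -1.1  1. ] open -0.0 q [-0.4  0.2  1.7  0.   1.2  0. ]
scene [(np.float64(0.0), 11), (np.float64(0.1), 9), (np.float64(0.2), 10), (np.float64(0.3), 10), (np.float64(0.4), 3), (np.float64(0.5), 2), (np.float64(0.6), 5), (np.float64(0.7), 4), (np.float64(0.8), 2), (np.float64(0.9), 3), (np.float64(1.0), 5), (np.float64(1.1), 6), (np.float64(1.2), 10), (np.float64(1.3), 10), (np.float64(1.4), 10), (np.float64(1.5), 10), (np.float64(1.6), 0)]
top [(np.float64(0.0), 12), (np.float64(0.1), 1), (np.float64(0.2), 0), (np.float64(0.3), 7), (np.float64(0.4), 7), (np.float64(0.5), 7), (np.float64(0.6), 0), (np.float64(0.7), 4), (np.float64(0.8), 8), (np.float64(0.9), 1), (np.float64(1.0), 9), (np.float64(1.1), 17), (np.float64(1.2), 7), (np.float64(1.3), 0), (np.float64(1.4), 0), (np.float64(1.5), 0), (np.float64(1.6), 0)]
```

Emit:
step_arm --motion '[{"claw": 0, "delta_pos": [5, 0, 3.5], "turn": 0}, {"claw": 0, "delta_pos": [5, 0, 3.5], "turn": 0}, {"claw": 0, "delta_pos": [5, 0, 4], "turn": 0}, {"claw": 0, "delta_pos": [4.5, 0, 4], "turn": 0}, {"claw": 0, "delta_pos": [4, 0, 4.5], "turn": 0}, {"claw": 0, "delta_pos": [4, 0, 4.5], "turn": 0}, {"claw": 0, "delta_pos": [4, 0, 4.5], "turn": 0}, {"claw": 0, "delta_pos": [4, 0, 4.5], "turn": 0}]'

```text
clock: 6.22
eef_pos: [544.4, -164.0, 206.2]
tcp_rot: [-3.141, -0.0, 1.192]
contact_force: [-0.6, 0.6, 0.7]
opening: -0.003
grasp_force: 0.3
```

```bash
python3 st.py;python3 chk.py
```

```text
t 6.2167 hive [  0.5   8.1 206.2] rpy [-3.1 -0.   1.2] F [-0.8  0.3  0.7] open -0.0 q [-0.3  0.3  1.8  0.   1.1  0.1]
scene [(np.float64(0.0), 9), (np.float64(0.1), 9), (np.float64(0.2), 10), (np.float64(0.3), 10), (np.float64(0.4), 3), (np.float64(0.5), 4), (np.float64(0.6), 5), (np.float64(0.7), 4), (np.float64(0.8), 9), (np.float64(0.9), 10), (np.float64(1.0), 10), (np.float64(1.1), 10), (np.float64(1.2), 10), (np.float64(1.3), 10), (np.float64(1.4), 10), (np.float64(1.5), 10), (np.float64(1.6), 0)]
top [(np.float64(0.0), 12), (np.float64(0.1), 1), (np.float64(0.2), 0), (np.float64(0.3), 7), (np.float64(0.4), 7), (np.float64(0.5), 7), (np.float64(0.6), 0), (np.float64(0.7), 3), (np.float64(0.8), 7), (np.float64(0.9), 5), (np.float64(1.0), 0), (np.float64(1.1), 0), (np.float64(1.2), 0), (np.float64(1.3), 6), (np.float64(1.4), 0), (np.float64(1.5), 0), (np.float64(1.6), 0)]
```

Emit:
step_arm --motion '[{"claw": 0, "delta_pos": [3, 0, 5], "turn": 0}, {"claw": 0, "delta_pos": [3, 0, 5], "turn": 0}, {"claw": 0, "delta_pos": [3, 0, 5.5], "turn": 0}, {"claw": 0, "delta_pos": [3, 0, 5.5], "turn": 0}, {"claw": 0, "delta_pos": [2, 0, 6], "turn": 0}, {"claw": 0, "delta_pos": [2, 0, 6], "turn": 0}, {"claw": 0, "delta_pos": [2, 0, 6], "turn": 0}, {"claw": 0, "delta_pos": [2, 0, 5], "turn": 0}]'

```text
clock: 6.98
eef_pos: [551.6, -145.6, 161.9]
tcp_rot: [-3.141, 0.0, 1.192]
contact_force: [-0.8, -0.0, 0.7]
opening: -0.001
grasp_force: 0.2
```

Emit:
step_arm --motion '[{"claw": 0, "delta_pos": [1, 0, 5], "turn": 0}, {"claw": 0, "delta_pos": [1, 0, 5], "turn": 0}, {"claw": 0, "delta_pos": [0.5, 0, 4], "turn": 0}, {"claw": 0, "delta_pos": [0, 0, 4], "turn": 0}]'

```text
clock: 7.32
eef_pos: [552.7, -143.4, 144.3]
tcp_rot: [-3.141, 0.0, 1.192]
contact_force: [1.6, 0.5, 0.7]
opening: 0.003
grasp_force: 0.2
```

```bash
python3 st.py;python3 chk.py
```

```text
t 7.3167 hive [  0.5  30.3 144.3] rpy [-3.1  0.   1.2] F [1.4 1.  0.7] open 0.0 q [-0.3  0.3  1.8  0.   1.   0.1]
scene [(np.float64(0.0), 9), (np.float64(0.1), 8), (np.float64(0.2), 9), (np.float64(0.3), 10), (np.float64(0.4), 10), (np.float64(0.5), 10), (np.float64(0.6), 10), (np.float64(0.7), 10), (np.float64(0.8), 10), (np.float64(0.9), 9), (np.float64(1.0), 10), (np.float64(1.1), 10), (np.float64(1.2), 10), (np.float64(1.3), 10), (np.float64(1.4), 10), (np.float64(1.5), 10), (np.float64(1.6), 0)]
top [(np.float64(0.0), 12), (np.float64(0.1), 1), (np.float64(0.2), 0), (np.float64(0.3), 2), (np.float64(0.4), 7), (np.float64(0.5), 7), (np.float64(0.6), 7), (np.float64(0.7), 0), (np.float64(0.8), 0), (np.float64(0.9), 0), (np.float64(1.0), 2), (np.float64(1.1), 2), (np.float64(1.2), 1), (np.float64(1.3), 1), (np.float64(1.4), 0), (np.float64(1.5), 0), (np.float64(1.6), 0)]
```

Nearly flat. I'll press down in small steps until the force rises.

Emit:
step_arm --motion '[{"claw": 0, "delta_pos": [0, 0, 2], "turn": 0}, {"claw": 0, "delta_pos": [0, 0, 2], "turn": 0}, {"claw": 0, "delta_pos": [0, 0, 1], "turn": 0}, {"claw": 0, "delta_pos": [0, 0, 1], "turn": 0}]'

```text
clock: 7.75
eef_pos: [552.8, -143.5, 138.8]
tcp_rot: [3.141, -0.0, 1.192]
contact_force: [0.3, 0.7, 1.4]
opening: 0.003
grasp_force: 0.2
```

Emit:
step_arm --motion '[{"claw": 0, "delta_pos": [0, 0, 1], "turn": 0}, {"claw": 0, "delta_pos": [0, 0, 0], "turn": 0}]'

```text
clock: 7.92
eef_pos: [552.6, -143.5, 137.7]
tcp_rot: [-3.141, 0.0, 1.192]
contact_force: [-0.2, -0.6, 0.5]
opening: -0.0
grasp_force: 0.0
```

Emit:
step_arm --motion '[{"claw": 0, "delta_pos": [0, 0, 1], "turn": 0}, {"claw": 0, "delta_pos": [0, 0, 0], "turn": 0}]'

```text
clock: 8.08
eef_pos: [552.6, -143.5, 136.7]
tcp_rot: [-3.142, 0.0, 1.192]
contact_force: [0.6, 0.1, 0.7]
opening: -0.004
grasp_force: 0.1
```

Emit:
step_arm --motion '[{"claw": 0, "delta_pos": [0, 0, 1], "turn": 0}, {"claw": 0, "delta_pos": [0, 0, 0], "turn": 0}]'

```text
clock: 8.25
eef_pos: [552.7, -143.5, 135.7]
tcp_rot: [-3.142, 0.0, 1.192]
contact_force: [-0.3, -0.7, 0.6]
opening: 0.004
grasp_force: 0.1
```

Emit:
step_arm --motion '[{"claw": 0, "delta_pos": [0, 0, 1], "turn": 0}, {"claw": 0, "delta_pos": [0, 0, 0], "turn": 0}]'

```text
clock: 8.42
eef_pos: [552.6, -143.5, 134.6]
tcp_rot: [-3.141, 0.0, 1.192]
contact_force: [0.7, 0.2, 0.5]
opening: 0.002
grasp_force: 0.1
```

Emit:
step_arm --motion '[{"claw": 0, "delta_pos": [0, 0, 1], "turn": 0}, {"claw": 0, "delta_pos": [0, 0, 0], "turn": 0}]'

```text
clock: 8.58
eef_pos: [552.6, -143.5, 133.6]
tcp_rot: [-3.141, 0.0, 1.192]
contact_force: [1.7, -0.2, 0.5]
opening: -0.002
grasp_force: 0.1
```

Emit:
step_arm --motion '[{"claw": 0, "delta_pos": [0, 0, 1.5], "turn": 0}, {"claw": 0, "delta_pos": [0, 0, 0], "turn": 0}]'

```text
clock: 8.75
eef_pos: [552.6, -143.5, 132.1]
tcp_rot: [-3.141, 0.0, 1.192]
contact_force: [0.7, 0.3, -0.3]
opening: 0.003
grasp_force: 0.1
```

Emit:
step_arm --motion '[{"claw": 0, "delta_pos": [0, 0, 1.5], "turn": 0}, {"claw": 0, "delta_pos": [0, 0, 0], "turn": 0}]'

```text
clock: 8.92
eef_pos: [552.6, -143.5, 130.5]
tcp_rot: [-3.141, 0.0, 1.192]
contact_force: [0.9, 0.4, -0.3]
opening: 0.004
grasp_force: 0.0
```

```bash
python3 - <<'E'
from h import *
from rig import grab_frame
import cv2
i=grab_frame("scene")["img"];j=grab_frame("top")["img"]
a=cv2.resize(i[190:330,200:340,::-1],(400,400),interpolation=cv2.INTER_CUBIC);b=cv2.resize(j[135:285,340:490,::-1],(400,400),interpolation=cv2.INTER_CUBIC)
cv2.imwrite("pics/last.png",cv2.hconcat([a,b]))
# +y-side gap columns in hive frame, sampled at x=90 and z=130
for n,im in(("scene",i),("top",j)):
    print(n,[(y,[int(v) for v in im[tuple(np.round(pr(n,[95,y,130])[::-1]).astype(int))]]) for y in range(50,96,4)])
E
```

```text
scene [(50, [253, 238, 168]), (54, [253, 237, 167]), (58, [253, 239, 169]), (62, [254, 242, 173]), (66, [254, 241, 172]), (70, [254, 241, 172]), (74, [253, 238, 168]), (78, [245, 222, 151]), (82, [118, 163, 142]), (86, [113, 180, 161]), (90, [125, 180, 156]), (94, [229, 199, 113])]
top [(50, [220, 211, 200]), (54, [210, 201, 190]), (58, [128, 117, 108]), (62, [200, 192, 179]), (66, [135, 133, 129]), (70, [113, 109, 111]), (74, [98, 88, 85]), (78, [239, 215, 158]), (82, [210, 216, 174]), (86, [119, 187, 172]), (90, [106, 184, 173]), (94, [236, 204, 108])]
```

View pics/last.png

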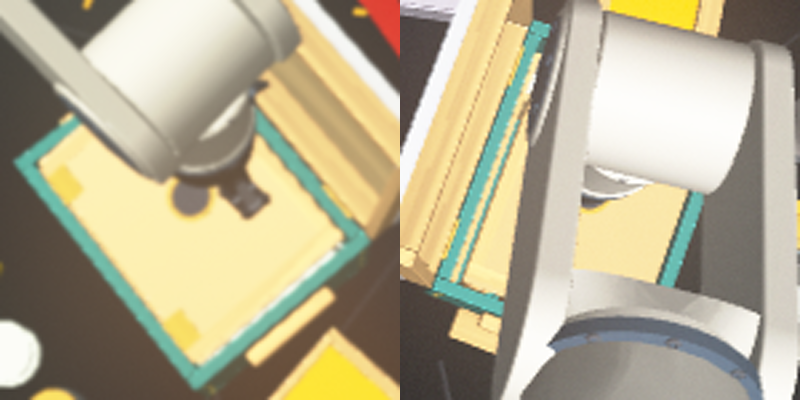

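The left half shows the board nearly flat with its vent at (190,195). A thin white strip along its +x end at (300,300) suggests it's still slightly raised. I'll measure that strip.

```bash
python3 - <<'E'
from h import *
from rig import grab_frame
import cv2
i=grab_frame("scene")["img"]
for y in(-60,-20,20,50,70):
    print(y,[(x,[int(v) for v in cv2.getRectSubPix(i,(1,1),tuple(float(t) for t in pr("scene",[x,y,130])))[0,0]]) for x in range(98,124,2)])
for th in(0,.05,.1,.2):print(th,pr("scene",be(111,th)),pr("scene",[111,be(111,th)[1],130]))
w=onz("scene",(266.5,258),130,False);print("vent",Rz.T@(w-np.r_[q[:2],0]))
E
python3 st.py
```

```text
-60 [(98, [253, 236, 162]), (100, [253, 235, 163]), (102, [253, 236, 165]), (104, [252, 236, 168]), (106, [250, 232, 168]), (108, [240, 225, 175]), (110, [224, 224, 194]), (112, [191, 218, 194]), (114, [146, 200, 179]), (116, [122, 188, 167]), (118, [118, 186, 165]), (120, [116, 181, 161]), (122, [111, 163, 144])]
-20 [(98, [252, 234, 162]), (100, [252, 236, 164]), (102, [253, 237, 167]), (104, [252, 238, 173]), (106, [251, 236, 179]), (108, [244, 234, 198]), (110, [234, 236, 216]), (112, [198, 224, 204]), (114, [153, 204, 182]), (116, [126, 190, 168]), (118, [121, 186, 164]), (120, [120, 183, 162]), (122, [117, 165, 143])]
20 [(98, [253, 239, 168]), (100, [254, 241, 173]), (102, [254, 241, 175]), (104, [252, 236, 172]), (106, [245, 230, 181]), (108, [242, 234, 206]), (110, [237, 241, 226]), (112, [204, 228, 210]), (114, [157, 206, 184]), (116, [126, 188, 167]), (118, [120, 185, 164]), (120, [119, 182, 161]), (122, [117, 165, 144])]
50 [(98, [254, 242, 174]), (100, [254, 242, 177]), (102, [253, 240, 175]), (104, [250, 234, 173]), (106, [245, 230, 185]), (108, [241, 236, 214]), (110, [233, 239, 224]), (112, [198, 226, 209]), (114, [142, 200, 178]), (116, [122, 187, 167]), (118, [117, 183, 162]), (120, [115, 179, 159]), (122, [112, 163, 144])]
70 [(98, [254, 242, 174]), (100, [254, 242, 176]), (102, [253, 240, 176]), (104, [247, 230, 171]), (106, [229, 213, 166]), (108, [207, 201, 172]), (110, [185, 192, 171]), (112, [148, 181, 162]), (114, [127, 184, 164]), (116, [116, 183, 163]), (118, [115, 182, 162]), (120, [112, 176, 156]), (122, [109, 161, 142])]
0 [321.2 274.2] [321.2 274.2]
0.05 [321.1 273.8] [321.1 274.3]
0.1 [321.  273.5] [320.9 274.5]
0.2 [320.2 273.1] [320.  275.2]
vent [ -5.2468901    3.15855638 130.        ]
t 9.0667 hive [  0.5  30.2 130.7] rpy [-3.1  0.   1.2] F [0.2 0.4 0.4] open -0.0 q [-0.3  0.4  1.8 -0.   1.   0.1]
```

Emit:
step_arm --motion '[{"claw": 0, "delta_pos": [0, 0, 3], "turn": 0}, {"claw": 0, "delta_pos": [0, 0, 3], "turn": 0}, {"claw": 0, "delta_pos": [0, 0, 3], "turn": 0}, {"claw": 0, "delta_pos": [0, 0, 0], "turn": 0}]'

```text
clock: 9.4
eef_pos: [552.2, -143.4, 121.0]
tcp_rot: [-3.141, 0.0, 1.192]
contact_force: [-0.1, -0.1, -0.3]
opening: 0.0
grasp_force: 0.0
```

Emit:
step_arm --motion '[{"claw": 0, "delta_pos": [0, 0, 2], "turn": 0}, {"claw": 0, "delta_pos": [0, 0, 2], "turn": 0}, {"claw": 0, "delta_pos": [0, 0, 0], "turn": 0}]'

```text
clock: 9.65
eef_pos: [552.5, -143.4, 117.4]
tcp_rot: [-3.141, 0.0, 1.192]
contact_force: [0.5, 0.4, -0.3]
opening: 0.0
grasp_force: 0.0
```

Emit:
step_arm --motion '[{"claw": 0, "delta_pos": [0, 0, 2], "turn": 0}, {"claw": 0, "delta_pos": [0, 0, 2], "turn": 0}, {"claw": 0, "delta_pos": [0, 0, 0], "turn": 0}]'

```text
clock: 9.9
eef_pos: [552.5, -143.5, 113.4]
tcp_rot: [-3.141, 0.0, 1.192]
contact_force: [0.5, 0.0, -1.1]
opening: -0.001
grasp_force: 0.0
```

```bash
cat > strip.py <<'E'
from h import *
from rig import grab_frame
import cv2
i=grab_frame("scene")["img"]
for y in(-60,-20,20,50,65):
    xs=np.arange(96,124,.5);r=[cv2.getRectSubPix(i,(1,1),tuple(float(t) for t in pr("scene",[x,y,130])))[0,0].astype(int) for x in xs]
    sat=np.array([c[0]-c[2] for c in r]);print(y,"pale->white at x",xs[np.argmax(sat<55)],"teal from",xs[np.argmax(sat<-20)])
for y in(0,):
    pass
# along y at x=100: pale->dark/teal
for x in(60,80,100):
    ys=np.arange(60,96,1.);r=[cv2.getRectSubPix(i,(1,1),tuple(float(t) for t in pr("scene",[x,y,130])))[0,0].astype(int) for y in ys]
    print(x,[(int(y),list(map(int,c))) for y,c in zip(ys,r)][10:28:2])
E
python3 strip.py; python3 st.py
```

```text
-60 pale->white at x 109.5 teal from 113.0
-20 pale->white at x 109.0 teal from 113.5
20 pale->white at x 109.0 teal from 113.5
50 pale->white at x 109.0 teal from 113.0
65 pale->white at x 109.5 teal from 113.0
60 [(70, [254, 242, 171]), (72, [254, 241, 170]), (74, [254, 239, 166]), (76, [253, 235, 162]), (78, [246, 224, 153]), (80, [225, 199, 140]), (82, [168, 178, 142]), (84, [124, 175, 154]), (86, [116, 182, 162])]
80 [(70, [254, 241, 170]), (72, [254, 241, 169]), (74, [254, 241, 168]), (76, [253, 239, 167]), (78, [247, 227, 156]), (80, [219, 198, 141]), (82, [162, 174, 138]), (84, [124, 174, 152]), (86, [114, 181, 161])]
100 [(70, [254, 242, 171]), (72, [254, 242, 170]), (74, [254, 242, 170]), (76, [254, 240, 168]), (78, [251, 233, 161]), (80, [217, 200, 143]), (82, [163, 172, 137]), (84, [125, 177, 153]), (86, [114, 182, 162])]
t 9.95 hive [  0.4  30.2 113.5] rpy [-3.1  0.   1.2] F [ 0.5 -0.4 -1. ] open -0.0 q [-0.3  0.4  1.8 -0.   0.9  0.1]
```

Emit:
step_arm --motion '[{"claw": 0, "delta_pos": [0, 0, 1], "turn": 0}, {"claw": 0, "delta_pos": [0, 0, 1], "turn": 0}, {"claw": 0, "delta_pos": [0, 0, 0], "turn": 0}]'

```text
clock: 10.2
eef_pos: [552.7, -143.5, 111.6]
tcp_rot: [-3.142, -0.0, 1.192]
contact_force: [-0.6, 0.1, 0.3]
opening: -0.003
grasp_force: 0.0
```

Emit:
step_arm --motion '[{"claw": 0, "delta_pos": [0, 0, 1], "turn": 0}, {"claw": 0, "delta_pos": [0, 0, 1], "turn": 0}, {"claw": 0, "delta_pos": [0, 0, 0], "turn": 0}]'

```text
clock: 10.45
eef_pos: [552.6, -143.5, 109.6]
tcp_rot: [-3.141, 0.0, 1.192]
contact_force: [-0.7, -0.5, 0.2]
opening: 0.0
grasp_force: 0.0
```

Emit:
step_arm --motion '[{"claw": 0, "delta_pos": [0, 0, 1], "turn": 0}, {"claw": 0, "delta_pos": [0, 0, 1], "turn": 0}, {"claw": 0, "delta_pos": [0, 0, 0], "turn": 0}]'

```text
clock: 10.7
eef_pos: [552.6, -143.5, 107.6]
tcp_rot: [-3.141, 0.0, 1.192]
contact_force: [0.9, -0.1, -0.5]
opening: -0.001
grasp_force: 0.0
```

Emit:
step_arm --motion '[{"claw": 0, "delta_pos": [0, 0, 1], "turn": 0}, {"claw": 0, "delta_pos": [0, 0, 1], "turn": 0}, {"claw": 0, "delta_pos": [0, 0, 0], "turn": 0}]'

```text
clock: 10.95
eef_pos: [552.8, -143.5, 106.5]
tcp_rot: [3.141, -0.0, 1.192]
contact_force: [-1.8, 0.6, 7.5]
opening: -0.001
grasp_force: 3.8
```

```bash
python3 strip.py|head -5; python3 st.py; python3 - <<'E'
from h import *
from rig import grab_frame
import cv2
# where is the dark gripper seen against the pale board: lowest dark pixels, scene view
i=grab_frame("scene")["img"]
d=(i.astype(int).max(2)<95).astype(np.uint8);m=np.zeros_like(d);cv2.fillPoly(m,[np.array([pr("scene",[x,y,130]) for x,y in((-100,-70),(100,-70),(100,70),(-100,70))],np.int32)],1)
k,l,st,c=cv2.connectedComponentsWithStats(d*m)
for a in range(1,k):
    if st[a][4]>8:
        v,u=np.where(l==a);P=np.array([(Rz.T@(onz("scene",(x,y),130,False)-np.r_[q[:2],0]))[:2] for x,y in zip(u,v)]);print(st[a],"hive at z130: x",P[:,0].min(),P[:,0].max(),"y",P[:,1].min(),P[:,1].max())
E
```

```text
-60 pale->white at x 109.5 teal from 113.0
-20 pale->white at x 109.5 teal from 113.5
20 pale->white at x 110.0 teal from 113.0
50 pale->white at x 109.5 teal from 113.0
65 pale->white at x 110.0 teal from 113.0
t 11.0 hive [  0.6  30.2 106.5] rpy [ 3.1 -0.   1.2] F [-2.8 -0.6  8.2] open -0.0 q [-0.3  0.4  1.8  0.   0.9  0.1]
```

Emit:
step_arm --motion '[{"claw": 0, "delta_pos": [0, 0, -10], "turn": 0}, {"claw": 0, "delta_pos": [0, 0, -30], "turn": 0}, {"claw": 0, "delta_pos": [0, 0, -33], "turn": 0}, {"claw": 0, "delta_pos": [0, 0, -33], "turn": 0}, {"claw": 0, "delta_pos": [0, 0, -33], "turn": 0}, {"claw": 0, "delta_pos": [0, 0, -33], "turn": 0}, {"claw": 0, "delta_pos": [0, 0, -33], "turn": 0}, {"claw": 0, "delta_pos": [0, 0, -33], "turn": 0}]'

```text
clock: 11.72
eef_pos: [552.3, -143.4, 346.1]
tcp_rot: [3.141, -0.0, 1.192]
contact_force: [-0.2, -0.4, -1.3]
opening: -0.0
grasp_force: 0.0
```

```bash
python3 st.py; python3 strip.py
```

```text
t 11.7167 hive [  0.1  30.1 346.1] rpy [ 3.1 -0.   1.2] F [-0.1 -0.4 -1.3] open -0.0 q [-0.3  0.2  1.6 -0.   1.4  0.1]
-60 pale->white at x 109.5 teal from 113.0
-20 pale->white at x 110.0 teal from 113.0
20 pale->white at x 110.0 teal from 113.5
50 pale->white at x 109.5 teal from 113.0
65 pale->white at x 110.0 teal from 113.5
60 [(70, [253, 237, 162]), (72, [253, 235, 159]), (74, [252, 233, 157]), (76, [251, 229, 153]), (78, [242, 217, 146]), (80, [218, 192, 134]), (82, [162, 172, 136]), (84, [119, 170, 149]), (86, [112, 176, 156])]
80 [(70, [253, 236, 162]), (72, [253, 236, 161]), (74, [253, 234, 159]), (76, [252, 231, 156]), (78, [244, 219, 148]), (80, [212, 190, 134]), (82, [156, 167, 132]), (84, [120, 169, 147]), (86, [110, 175, 156])]
100 [(70, [253, 236, 160]), (72, [253, 236, 161]), (74, [253, 236, 160]), (76, [252, 234, 159]), (78, [249, 228, 154]), (80, [212, 194, 138]), (82, [156, 167, 132]), (84, [120, 172, 149]), (86, [110, 177, 156])]
```

Emit:
step_arm --motion '[{"claw": 0, "delta_pos": [20, 0, 0], "turn": 0}, {"claw": 0, "delta_pos": [26, 0, 0], "turn": 0}, {"claw": 0, "delta_pos": [26, 0, 0], "turn": 0}, {"claw": 0, "delta_pos": [26, 0, 0], "turn": 0}, {"claw": 0, "delta_pos": [26, 0, 0], "turn": 0}, {"claw": 0, "delta_pos": [26, 0, 0], "turn": 0}, {"claw": 0, "delta_pos": [25, 0, 0], "turn": 0}, {"claw": 0, "delta_pos": [0, 0, 0], "turn": 0}]'

```text
clock: 12.43
eef_pos: [618.5, 22.8, 343.7]
tcp_rot: [-3.141, -0.002, 1.194]
contact_force: [-0.2, 0.1, 0.4]
opening: 0.001
grasp_force: 0.0
```

Emit:
step_arm --motion '[{"claw": 0, "delta_pos": [0, 0, 20], "turn": 0}, {"claw": 0, "delta_pos": [0, 0, 20], "turn": 0}, {"claw": 0, "delta_pos": [0, 0, 20], "turn": 0}, {"claw": 0, "delta_pos": [0, 0, 12], "turn": 0}, {"claw": 0, "delta_pos": [0, 0, 0], "turn": 0}]'

```text
clock: 12.85
eef_pos: [615.7, 18.6, 269.1]
tcp_rot: [-3.137, 0.002, 1.192]
contact_force: [0.0, -0.2, 0.7]
opening: -0.0
grasp_force: 0.0
```

```bash
python3 st.py
```

```text
t 12.85 hive [ -0.9 204.1 269.1] rpy [-3.1  0.   1.2] F [ 0.1 -0.2  0.7] open -0.0 q [ 0.   0.3  1.6 -0.   1.3  0.4]
```

Emit:
step_arm --motion '[{"claw": 0, "delta_pos": [-12, 0, 0], "turn": 0}, {"claw": 0, "delta_pos": [-10, 0, 0], "turn": 0}, {"claw": 0, "delta_pos": [-8, 0, 0], "turn": 0}, {"claw": 0, "delta_pos": [-7, 0, 0], "turn": 0}, {"claw": 0, "delta_pos": [-7, 0, 0], "turn": 0}, {"claw": 0, "delta_pos": [-7, 0, 0], "turn": 0}, {"claw": 0, "delta_pos": [-6, 0, 0], "turn": 0}, {"claw": 0, "delta_pos": [-6, 0, 0], "turn": 0}]'

```text
clock: 13.52
eef_pos: [594.2, -39.9, 272.3]
tcp_rot: [3.141, -0.001, 1.192]
contact_force: [0.8, 3.3, 2.7]
opening: 0.004
grasp_force: 1.7
```

```bash
cat > roof.py <<'E'
# roof metal edge is near-white: count matches of predicted free-edge corners region, for angles
from h import *
from rig import grab_frame
re=lambda x,th,r,t:[x,95-r*np.cos(th)+t*np.sin(th),130+r*np.sin(th)+t*np.cos(th)]
for n in F:
    i=grab_frame(n)["img"].astype(int);o=[]
    for th in np.arange(0,1.85,.1):
        s=0
        for x in list(range(-120,-60,6))+list(range(60,121,6)):
            a,b=[i[tuple(np.round(pr(n,re(x,th,190,t))[::-1]).astype(int))] for t in(33,15)]
            s+=int(a.min()>190 and a.max()-a.min()<50)+0*b[0]
        o.append(f"{th:.1f}:{s}")
    print(n,*o)
E
python3 st.py; python3 roof.py
```

```text
t 13.5167 hive [  0.8 141.8 272.3] rpy [ 3.1 -0.   1.2] F [-0.4  3.4  2.7] open 0.0 q [-0.1  0.2  1.6  0.   1.3  0.3]
scene 0.0:0 0.1:0 0.2:0 0.3:0 0.4:0 0.5:0 0.6:0 0.7:0 0.8:0 0.9:0 1.0:0 1.1:0 1.2:0 1.3:0 1.4:0 1.5:0 1.6:0 1.7:0 1.8:8
top 0.0:7 0.1:7 0.2:8 0.3:9 0.4:10 0.5:10 0.6:7 0.7:8 0.8:7 0.9:10 1.0:15 1.1:12 1.2:3 1.3:13 1.4:12 1.5:11 1.6:11 1.7:18 1.8:21
```

Emit:
step_arm --motion '[{"claw": 0, "delta_pos": [-7.5, 0, -1], "turn": 0}, {"claw": 0, "delta_pos": [-7.5, 0, -1], "turn": 0}, {"claw": 0, "delta_pos": [-7.5, 0, -1], "turn": 0}, {"claw": 0, "delta_pos": [-7.5, 0, 0], "turn": 0}, {"claw": 0, "delta_pos": [-8, 0, 0], "turn": 0}, {"claw": 0, "delta_pos": [-8, 0, 0], "turn": 0}, {"claw": 0, "delta_pos": [-8, 0, 1], "turn": 0}, {"claw": 0, "delta_pos": [-8, 0, 1], "turn": 0}]'

```text
clock: 14.28
eef_pos: [570.7, -98.0, 272.8]
tcp_rot: [-3.142, 0.0, 1.192]
contact_force: [-0.3, 2.3, 2.4]
opening: -0.003
grasp_force: 1.3
```

```bash
python3 st.py; python3 roof.py
```

```text
t 14.2833 hive [  0.5  79.2 272.8] rpy [-3.1  0.   1.2] F [-1.1  2.1  2.4] open -0.0 q [-0.2  0.2  1.7 -0.   1.3  0.2]
scene 0.0:0 0.1:0 0.2:0 0.3:0 0.4:0 0.5:0 0.6:0 0.7:0 0.8:0 0.9:0 1.0:0 1.1:0 1.2:11 1.3:8 1.4:2 1.5:6 1.6:6 1.7:4 1.8:6
top 0.0:5 0.1:5 0.2:5 0.3:4 0.4:4 0.5:4 0.6:13 0.7:13 0.8:13 0.9:12 1.0:12 1.1:11 1.2:21 1.3:21 1.4:10 1.5:11 1.6:6 1.7:8 1.8:11
```

Emit:
step_arm --motion '[{"claw": 0, "delta_pos": [-8, 0, 1.5], "turn": 0}, {"claw": 0, "delta_pos": [-8, 0, 2], "turn": 0}, {"claw": 0, "delta_pos": [-8, 0, 2.5], "turn": 0}, {"claw": 0, "delta_pos": [-8, 0, 2.5], "turn": 0}, {"claw": 0, "delta_pos": [-7.5, 0, 3], "turn": 0}, {"claw": 0, "delta_pos": [-7.5, 0, 3.5], "turn": 0}, {"claw": 0, "delta_pos": [-7.5, 0, 4], "turn": 0}, {"claw": 0, "delta_pos": [-7.5, 0, 4], "turn": 0}]'

```text
clock: 15.05
eef_pos: [548.0, -155.5, 249.4]
tcp_rot: [3.141, 0.0, 1.192]
contact_force: [0.7, 0.8, 1.3]
opening: -0.002
grasp_force: 0.8
```

Emit:
step_arm --motion '[{"claw": 0, "delta_pos": [-7, 0, 4.5], "turn": 0}, {"claw": 0, "delta_pos": [-7, 0, 5], "turn": 0}, {"claw": 0, "delta_pos": [-6.5, 0, 5.5], "turn": 0}, {"claw": 0, "delta_pos": [-6.5, 0, 5.5], "turn": 0}, {"claw": 0, "delta_pos": [-6, 0, 6], "turn": 0}, {"claw": 0, "delta_pos": [-5.5, 0, 6], "turn": 0}, {"claw": 0, "delta_pos": [-5.5, 0, 6.5], "turn": 0}, {"claw": 0, "delta_pos": [-5, 0, 6.5], "turn": 0}]'

```text
clock: 15.72
eef_pos: [529.8, -200.7, 203.5]
tcp_rot: [-3.141, 0.0, 1.192]
contact_force: [0.7, 0.0, 1.8]
opening: -0.002
grasp_force: 0.7
```

```bash
python3 st.py; python3 roof.py
```

```text
t 15.7167 hive [  0.5 -31.4 203.5] rpy [-3.1  0.   1.2] F [0.7 0.3 1.8] open -0.0 q [-0.4  0.3  1.8 -0.   1.1  0. ]
scene 0.0:3 0.1:4 0.2:0 0.3:6 0.4:17 0.5:18 0.6:19 0.7:20 0.8:20 0.9:21 1.0:21 1.1:15 1.2:21 1.3:13 1.4:0 1.5:0 1.6:0 1.7:0 1.8:3
top 0.0:21 0.1:21 0.2:21 0.3:16 0.4:11 0.5:11 0.6:4 0.7:5 0.8:10 0.9:17 1.0:16 1.1:15 1.2:15 1.3:14 1.4:14 1.5:5 1.6:1 1.7:11 1.8:11
```

Emit:
step_arm --motion '[{"claw": 0, "delta_pos": [-2.5, 0, 4], "turn": 0}, {"claw": 0, "delta_pos": [-2.5, 0, 4], "turn": 0}, {"claw": 0, "delta_pos": [-2, 0, 4], "turn": 0}, {"claw": 0, "delta_pos": [-2, 0, 4], "turn": 0}, {"claw": 0, "delta_pos": [-2, 0, 3.5], "turn": 0}, {"claw": 0, "delta_pos": [-2, 0, 3.5], "turn": 0}, {"claw": 0, "delta_pos": [-2, 0, 3.5], "turn": 0}, {"claw": 0, "delta_pos": [-1.5, 0, 3], "turn": 0}]'

```text
clock: 16.48
eef_pos: [524.0, -215.6, 174.3]
tcp_rot: [-3.142, -0.0, 1.192]
contact_force: [0.3, 0.4, 1.2]
opening: 0.002
grasp_force: 0.4
```

Emit:
step_arm --motion '[{"claw": 0, "delta_pos": [-1.5, 0, 3], "turn": 0}, {"claw": 0, "delta_pos": [-1.5, 0, 3], "turn": 0}, {"claw": 0, "delta_pos": [-1, 0, 3], "turn": 0}, {"claw": 0, "delta_pos": [-1, 0, 3], "turn": 0}, {"claw": 0, "delta_pos": [-1, 0, 2.5], "turn": 0}, {"claw": 0, "delta_pos": [-1, 0, 2.5], "turn": 0}, {"claw": 0, "delta_pos": [-0.5, 0, 2], "turn": 0}, {"claw": 0, "delta_pos": [-0.5, 0, 2], "turn": 0}]'

```text
clock: 17.15
eef_pos: [520.9, -223.1, 153.6]
tcp_rot: [-3.141, 0.0, 1.192]
contact_force: [-0.8, -0.9, 2.1]
opening: -0.001
grasp_force: 0.5
```

Emit:
step_arm --motion '[{"claw": 0, "delta_pos": [-0.5, 0, 1.5], "turn": 0}, {"claw": 0, "delta_pos": [-0.5, 0, 1.5], "turn": 0}, {"claw": 0, "delta_pos": [0, 0, 1], "turn": 0}, {"claw": 0, "delta_pos": [0, 0, 1], "turn": 0}, {"claw": 0, "delta_pos": [0, 0, 1], "turn": 0}, {"claw": 0, "delta_pos": [0, 0, 0], "turn": 0}]'

```text
clock: 17.65
eef_pos: [520.7, -223.8, 147.6]
tcp_rot: [-3.142, -0.0, 1.192]
contact_force: [-0.2, 0.0, -0.2]
opening: -0.0
grasp_force: 0.0
```

```bash
python3 st.py; python3 roof.py
```

```text
t 17.65 hive [  0.5 -56.3 147.6] rpy [-3.1 -0.   1.2] F [-0.2 -0.1 -0.2] open -0.0 q [-0.4  0.3  1.8  0.   1.  -0. ]
scene 0.0:17 0.1:19 0.2:19 0.3:20 0.4:21 0.5:21 0.6:21 0.7:21 0.8:21 0.9:12 1.0:21 1.1:14 1.2:13 1.3:10 1.4:0 1.5:0 1.6:0 1.7:0 1.8:3
top 0.0:0 0.1:0 0.2:0 0.3:0 0.4:0 0.5:0 0.6:9 0.7:13 0.8:16 0.9:15 1.0:15 1.1:14 1.2:14 1.3:14 1.4:14 1.5:0 1.6:0 1.7:6 1.8:7
```

Emit:
step_arm --motion '[{"claw": 0, "delta_pos": [0, 0, 1], "turn": 0}, {"claw": 0, "delta_pos": [0, 0, 1], "turn": 0}, {"claw": 0, "delta_pos": [0, 0, 1], "turn": 0}, {"claw": 0, "delta_pos": [0, 0, 0], "turn": 0}]'

```text
clock: 18.08
eef_pos: [520.7, -223.8, 144.6]
tcp_rot: [-3.142, -0.0, 1.192]
contact_force: [-0.5, -0.4, 0.1]
opening: 0.001
grasp_force: 0.0
```

Emit:
step_arm --motion '[{"claw": 0, "delta_pos": [0, 0, 1], "turn": 0}, {"claw": 0, "delta_pos": [0, 0, 1], "turn": 0}, {"claw": 0, "delta_pos": [0, 0, 0], "turn": 0}]'

```text
clock: 18.33
eef_pos: [520.7, -223.8, 142.6]
tcp_rot: [-3.142, -0.0, 1.192]
contact_force: [0.0, 0.3, -0.6]
opening: 0.002
grasp_force: 0.0
```

Emit:
step_arm --motion '[{"claw": 0, "delta_pos": [0, 0, 1], "turn": 0}, {"claw": 0, "delta_pos": [0, 0, 0], "turn": 0}]'

```text
clock: 18.5
eef_pos: [520.7, -223.8, 142.5]
tcp_rot: [3.141, -0.0, 1.192]
contact_force: [-3.3, 0.2, 8.0]
opening: 0.003
grasp_force: 4.2
```

Emit:
step_arm --motion '[{"claw": 0, "delta_pos": [0, 0, 0.8], "turn": 0}, {"claw": 0, "delta_pos": [0, 0, 0], "turn": 0}, {"claw": 0, "delta_pos": [0, 0, 0], "turn": 0}]'

```text
clock: 18.75
eef_pos: [520.8, -223.9, 142.4]
tcp_rot: [3.141, -0.0, 1.192]
contact_force: [-4.5, 1.5, 15.3]
opening: 0.002
grasp_force: 7.7
```

Emit:
step_arm --motion '[{"claw": 0, "delta_pos": [0, 0, -5], "turn": 0}, {"claw": 0, "delta_pos": [0, 0, -20], "turn": 0}, {"claw": 0, "delta_pos": [0, 0, -30], "turn": 0}, {"claw": 0, "delta_pos": [0, 0, -30], "turn": 0}, {"claw": 0, "delta_pos": [0, 0, -30], "turn": 0}, {"claw": 0, "delta_pos": [0, 0, -30], "turn": 0}, {"claw": 0, "delta_pos": [0, 0, -20], "turn": 0}, {"claw": 0, "delta_pos": [0, 0, 0], "turn": 0}]'

```text
clock: 19.42
eef_pos: [522.7, -224.7, 310.9]
tcp_rot: [3.134, 0.0, 1.192]
contact_force: [0.5, 0.2, -0.4]
opening: 0.004
grasp_force: 0.0
```

Emit:
step_arm --motion '[{"claw": 0, "delta_pos": [-30, -10, 0], "turn": 0}, {"claw": 0, "delta_pos": [-35, -10, 0], "turn": 0}, {"claw": 0, "delta_pos": [-35, -10, 0], "turn": 0}, {"claw": 0, "delta_pos": [-35, -10, 0], "turn": 0}, {"claw": 0, "delta_pos": [-35, -10, 0], "turn": 0}, {"claw": 0, "delta_pos": [-35, -10, 0], "turn": 0}, {"claw": 0, "delta_pos": [-35, -10, 0], "turn": 0}, {"claw": 0, "delta_pos": [-20, -10, 0], "turn": 0}]'

```text
clock: 20.08
eef_pos: [348.1, -438.1, 305.1]
tcp_rot: [-3.141, 0.0, 1.191]
contact_force: [-0.8, 0.7, -0.2]
opening: 0.001
grasp_force: 0.0
```

```bash
python3 st.py; python3 - <<'E'
from h import *
from rig import grab_frame
import cv2
H=lambda w:(Rz.T@(w-np.r_[q[:2],0])).round(1)
for n in F:
    i=grab_frame(n)["img"];a=i.astype(int);m=((a.min(2)>120)&(a.max(2)-a.min(2)<45)).astype(np.uint8)
    m=cv2.morphologyEx(m,cv2.MORPH_OPEN,np.ones((3,3)));k,l,st,c=cv2.connectedComponentsWithStats(m)
    u=pr(n,[0,0,166]).astype(int);L=l[u[1],u[0]];v,x=np.where(l==L)
    b=cv2.boxPoints(cv2.minAreaRect(np.c_[x,v].astype(np.float32)));print(n,st[L],[H(onz(n,p,166,False)) for p in b])
    d=(np.abs(a-F[n]["img"]).max(2)>40).astype(np.uint8);k,l,st,c=cv2.connectedComponentsWithStats(d)
    print("changes",[list(map(int,s)) for s in st[1:] if s[4]>25])
E
```

```text
t 20.0833 hive [ -80.6 -319.2  305.1] rpy [-3.1  0.   1.2] F [-1.   0.4 -0.2] open 0.0 q [-0.9  0.2  1.7 -0.   1.3 -0.5]
scene [ 201  195  130  131 8845] [array([-128.7,  -98.3,  166. ]), array([-131. ,  106.3,  166. ]), array([132.1,  96.6, 166. ]), array([125.9, -97.6, 166. ])]
changes [[0, 0, 31, 49, 908], [11, 0, 99, 93, 3448], [111, 0, 34, 21, 340], [127, 31, 5, 43, 90], [170, 36, 3, 12, 31], [168, 49, 14, 47, 136], [78, 54, 6, 5, 26], [0, 60, 37, 115, 2047], [174, 69, 7, 19, 40], [113, 78, 8, 13, 63], [44, 97, 20, 16, 134], [157, 100, 21, 15, 211], [197, 155, 160, 172, 12605], [0, 176, 79, 157, 4092], [0, 331, 12, 41, 347], [1, 375, 11, 17, 104]]
top [  353   138   120   137 10083] [array([-128.6,   96.6,  166. ]), array([126.3,  96.6, 166. ]), array([ 125.8, -101.4,  166. ]), array([-127.2,  -96.2,  166. ])]
changes [[326, 107, 159, 168, 13979], [575, 266, 65, 67, 3020], [599, 331, 14, 11, 67], [607, 351, 13, 5, 33], [634, 368, 6, 8, 29], [326, 379, 16, 4, 34], [294, 382, 79, 18, 855], [371, 393, 12, 7, 36]]
```

Emit:
step_arm --motion '[{"claw": 0, "delta_pos": [0, 0, 0], "turn": 0}, {"claw": 0, "delta_pos": [0, 0, 0], "turn": 0}]'

```text
clock: 20.35
eef_pos: [350.5, -435.2, 305.4]
tcp_rot: [-3.141, -0.001, 1.192]
contact_force: [-0.0, 0.5, 0.5]
opening: -0.004
grasp_force: 0.0
```

```bash
python3 -c "
from rig import *
print(sign_off())"
```

```text
the job is handed in; nothing more can be done
None
```

The mating hive is closed and handed in at about 20 s: the cover board was folded flush first, then the roof was eased fully shut, and the cameras show the hive and everything else unmoved.

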